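Close the specimen mounting press with its bayonet closure

TASK

Close the specimen mounting press: take the closure by its handle bar from the dish, let its pins drop through the gaps of the press's collar, then swing the handle clockwise (seen from above) until the ramps have drawn it fully tight against the ram's spring, up to the stop. Work by feel and gently, force neither the pins nor the stop, keep the closure upright, do not disturb the other things, and let go at the end.

Things in the scene. Friction and masses are not known exactly. Their poses are not given: they have to be found in the camera images.
- closure_grip (a point): Closure (loose, about 450 g): steel plug 45 mm across, 28 mm tall; neck 18 mm across; on top a black handle bar 18 wide, 24 tall, 140 mm long. Point: on the plug's axis at the bar's half height, 56 mm above the plug's underside, 28 above its top face. It balances held here. z up, x along the bar to its long end: the bar reaches 110 mm to +x, 30 mm to -x. A grip here is too weak to tighten it.
- closure_foot (a point): Middle of the plug's chamfered underside, same axes. Three round pins 8 mm thick stand out level from the plug to 32 mm from the axis, middles 6 mm above this point; from above at 0 (under the bar's long end), 120 and 240 degrees. Starts upright on the floor of the grey parking dish, 12 mm above the table, inside a rim 6 mm high, 80 mm across inside.
- handle_end (a point): Point on the bar's long end at half height, 85 mm out from the plug's axis, same axes: where to swing it. Tightening takes about 2 to 4 N across the bar here; the stop is felt as a sharp rise, 6 to 8 N is enough. At the stop do not drive on: 12 N or more here can exceed 80 N in all between pins and press, which counts as forcing.
- press_mouth (a point): Middle of the upper rim of the fixed press's steel collar, 158 mm above the table. z up, x to the machine's back (display and buttons at -x). Machine: box 200 mm wide, 130 high, from 90 mm before to 190 behind this axis. Collar 88 mm across, 28 tall; opening 51 mm; three pin gaps, 30 degrees wide, out to 35 mm from the axis: a pin has about 7 degrees play either way.
- ring_mark (a point): Same place and axes as press_mouth. Seen from above, counter-clockwise from x, the gaps are nominally at 90, 210, 330 degrees, but the ring with the gaps is clamped up to 29 degrees off either way, not measured: feel or look for it. Any pin fits any gap; entering with the bar's long end at the gap near 210 leaves it over the front. closure_foot is 2 mm below here with pins on the lips.
- ram (a joint): How far the sprung ram in the collar is pressed down (m); 0 = free, its flat top 16 mm below the rim. 3 N to start, then 2.5 N per mm, travel 9 mm. With pins through the gaps the closure's weight presses it about 0.5 mm. Clockwise, ramps draw it to about 5 mm at solid stops, 60 degrees past the gaps' middles, and hold it by friction. Counter-clockwise is blocked.
- resin_bottle: Bystander: white plastic bottle 56 mm across, 100 mm tall, black cap, beyond the dish; origin at the middle of its underside. Leave alone.
- powder_jar: Bystander: amber jar 60 mm across, 75 mm tall, to the right of the dish; origin at the middle of its underside. Leave alone.
- sample: Bystander: black round mounted sample, 30 mm across, 20 mm tall, between robot, dish and press; origin at the middle of its underside. Leave alone.
Things that resemble listed ones, but are neither listed nor needed, are in the scene too. Leave any turquoise look-alike of the part that bears closure_grip alone.

How it is judged:
By the outcome, as a careful person would: the job done as asked, in the order asked, and still so for the second after the job is handed in, with the robot touching nothing.
It also fails if it takes over 72 s, if anything falls off the work surface, if the arm or the gripper's body presses on something with over 40 N, if the wrist force passes 120 N, or if a joint passes its speed limit or range.

ROBOT

A 6-joint arm with a two-finger parallel gripper is mounted at the origin on the work surface. World frame = base frame: x ahead of the robot, y to its left, z up, the work surface at z = 0. Lengths are in m, angles in degrees, forces in N, time in s.
With the tool pointing down it reaches from about 0.35 to 0.875 m from the base axis. Payload 4.2 kg.
Tool frame: the origin (TCP) lies between the finger pads; the fingertips stand 14 mm ahead of it and the grasp point (between the pads) lies 5 mm behind it (r.tcp_to_tips is the distance from the TCP to the fingertips, in m); y points along the fingers, x is the direction in which the jaws open and shut, and the axes are right-handed (so a half turn about y gives the same grasp; the last joint's range is limited). The gripper opens to 87 mm and grips with 3 to 60 N. Pads are 19 mm wide; open, the fingers measure 117 mm over their backs; the gripper's body (75 mm by 190 mm) begins 51 mm behind the grasp point.
Start: joints at [90.963, 22.042, 0.453, 0, -68.411, -14.817], TCP at [0.15, 0.607, 0.237] pointing down, gripper open.
Joint ranges: [-179.83, 179.83], [-69.29, 118.12], [-61.27, 80.66], [-181.25, 117.63], [-171.15, -9.14], [-177.46, 177.46]. Speed limits (degrees/s): [159.86, 159.86, 180, 180, 180, 180].

INTERFACE

Orientations are given as a 3x3 rotation matrix whose columns are the frame's x, y, z axes.
In Python, from station import sense, optics, ticket, r gives the robot as it stands.
- The arm moves only by the tool carry_out, never from a script. Its argument "steps" is a list that holds one entry, the list of rows, each a list of 6 numbers: the shift along the world's x, y, z in cm, then the turn, a rotation vector about the world's x, y, z in rad. A call has 1 to 20 rows; each row is the pose to reach, as a shift and turn from the pose commanded when the call began; what a row does not reach only later rows make up. A row lasts 1/8 s, in which the tool goes at most 62.5 mm and 10.7 degrees, less where a joint would pass 70% of its speed; a pose out of reach is approached as far as the arm can. A call with a gripper value outside its range is refused whole. "fingers" is the closure in counts, from 0 (fully open) to 255 (shut), set as the call begins (left out, the last holds). The fingers move at their own pace and stop on an object; the grip force is fixed at half the most. Time passes only in rows, so rows that repeat a pose let the fingers close. It gives the time, the measured TCP pose, the force and the opening at its end, in the units of the state.
- sense(): the state, without advancing time (a new reading comes with each control period).
- optics.capture(name): name is "side" or "top" or "wrist"; returns a dict with "image" (480x640x3 uint8, red, green, blue), "fov_y" (degrees; the focal length in pixels is half the picture's height over the tangent of half this angle, whatever the lens; pixels are square), "cx", "cy" (the principal point, pixels), "k1" (the pictures are not rectified: a ray, as slopes to the right and down, at radius r is drawn at 1 + k1 r^2 times it, then the intrinsics apply), "rvec" (rotation vector, rad) and "tvec" (3), from world to camera coordinates, as OpenCV has them. Camera axes: x right, y down, z forward; pixel columns grow to the right and rows downward; lengths in m; the calibration is good to about 2 mm. A picture is of the moment at which its call begins. There is no depth.
- ticket.finish_job(): hands the job in, once; it reports no verdict.
The state is a dict: "time_s": time; "joints": joint angles; "joint_velocities": joint speeds; "effort": joint torques, N m; "tcp_pos": TCP position; "ee_rot": TCP orientation; "wrist_force": force on the tool from outside, world axes, zero at the start; "moment": the same for the moment, N m; "gripper_width": opening from 0.0 (shut) to 1.0 (fully open).
Only numpy, scipy, OpenCV 4.12 (cv2) and the standard library are available. Lean on these libraries where they do the work, as an engineer would, in place of code of your own. Each camera call takes 0.05 s, during which the arm holds its last target.

## Working session

There is one attempt and no reset: what is moved stays moved. The work goes in short steps, Python scripts to look and compute and a tool call to move; the robot and the scene stay as the last step left them, time stands still between calls to the robot, and variables do not carry over. Pictures are saved under pics/ and viewed, and the job is handed in when it is done.

Besides the shell and the picture viewer there is one more tool, called as name([rows], argument=value, ...), one row to a line, values as JSON. carry_out: Moves the arm, as the interface text tells. Its arguments: {"type":"object","properties":{"steps":{"type":"array","items":{"type":"array","items":{"type":"array","items":{"type":"number"}}}},"fingers":{"type":"number"}},"required":["steps"]}

```bash
mkdir -p pics; ls; cat > h.py <<'E'
import numpy as np, cv2
from station import sense, optics, ticket, r
def cap(n,fn):
    c=optics.capture(n); cv2.imwrite('pics/'+fn+'.png',c['image'][:,:,::-1]); np.save('pics/'+fn+'.npy',c,allow_pickle=True); return c
def load(fn): return np.load('pics/'+fn+'.npy',allow_pickle=True).item()
def K(c):
    f=240/np.tan(np.radians(c['fov_y'])/2); return np.array([[f,0,c['cx']],[0,f,c['cy']],[0,0,1.]])
def ray(c,u,v):
    p=cv2.undistortPoints(np.array([[[u,v]]],float),K(c),np.array([c['k1'],0,0,0,0.]))[0,0]
    R=cv2.Rodrigues(np.array(c['rvec'],float))[0]; t=np.array(c['tvec'],float)
    return -R.T@t, R.T@np.array([p[0],p[1],1.])
def onz(c,u,v,z):
    o,d=ray(c,u,v); return o+d*(z-o[2])/d[2]
def proj(c,P):
    return cv2.projectPoints(np.array(P,float).reshape(-1,1,3),np.array(c['rvec'],float),np.array(c['tvec'],float),K(c),np.array([c['k1'],0,0,0,0.]))[0].reshape(-1,2)
E
python3 - <<'E'
from h import *
s=sense(); print(s)
for n in ['top','side','wrist']:
    c=cap(n,n+'0'); print(n,c['fov_y'],c['cx'],c['cy'],c['k1'],ray(c,320,240))
E
```

```text
pics
{'time_s': 0.0, 'joints': array([ 9.09610724e+01,  2.20907505e+01,  3.79219527e-01, -2.97101344e-02,
       -6.84128912e+01, -1.48166203e+01]), 'joint_velocities': array([ 0.05735551,  0.00106012, -0.1379006 ,  0.07989945, -0.05287744,
       -0.0106279 ]), 'effort': array([ 4.48634955e-04, -3.90662134e+01,  1.87393588e+01,  4.21975762e+00,
        1.09255279e-02, -1.90472188e-04]), 'tcp_pos': array([0.14951133, 0.60624862, 0.23545401]), 'ee_rot': array([[-2.39660090e-01, -4.45677832e-04,  9.70856757e-01],
       [-9.70854315e-01, -2.17931018e-03, -2.39660487e-01],
       [ 2.22260938e-03, -9.99997526e-01,  8.96054279e-05]]), 'wrist_force': array([ 0.62707943, -0.34216268, -0.13702342]), 'moment': array([-0.01501382, -0.00080299, -0.01154063]), 'gripper_width': 0.9986177088094759}
top 46.43179218378128 319.3779299244156 234.15014743286883 -0.15871663751942328 (array([ 0.37936244, -0.07416071,  1.2669734 ]), array([ 0.14754126,  0.01148016, -0.98904516]))
side 49.64341361811061 310.0789587287487 237.56616874125012 0.04480866216479611 (array([0.49784377, 0.6660501 , 0.63859231]), array([ 0.03515154, -0.81438069, -0.57959988]))
wrist 69.35653181233478 317.72215241861915 242.4448410334287 0.01590094932498605 (array([0.22008435, 0.58885409, 0.3842056 ]), array([-0.25172313,  0.05410197, -0.96633392]))
```

View pics/top0.png

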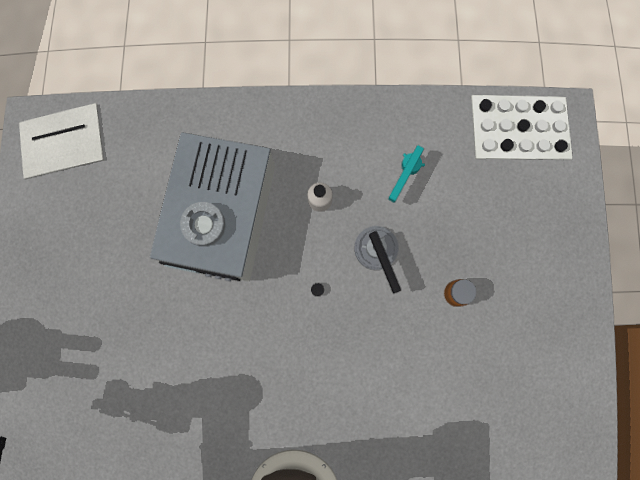

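View pics/side0.png

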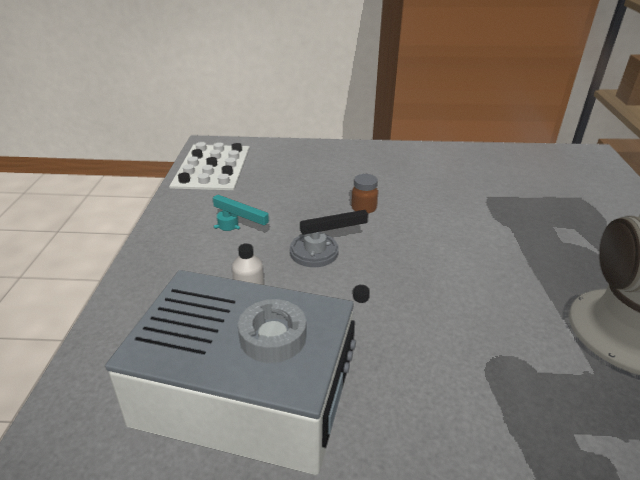

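View pics/wrist0.png

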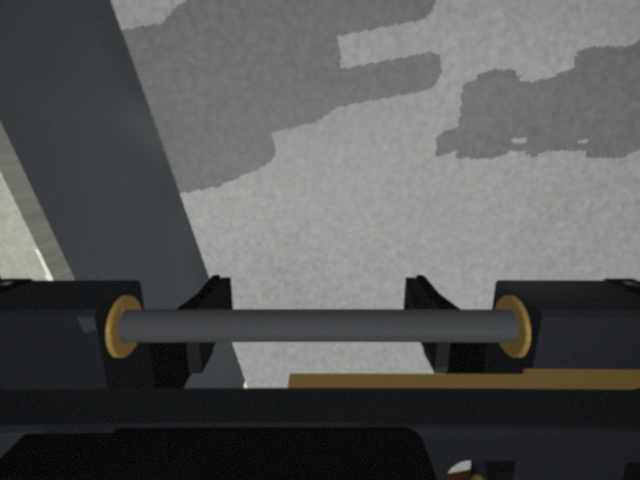

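```bash
python3 - <<'E'
from h import *
c=load('top0'); im=c['image']
a=cv2.resize(im[190:265,160:250],None,fx=8,fy=8,interpolation=cv2.INTER_CUBIC)
b=cv2.resize(im[220:300,345:415],None,fx=7,fy=7,interpolation=cv2.INTER_CUBIC)
cv2.imwrite('pics/z1.png',a[:,:,::-1]);cv2.imwrite('pics/z2.png',b[:,:,::-1])
d=load('side0')['image']
cv2.imwrite('pics/z3.png',cv2.resize(d[290:370,225:320],None,fx=8,fy=7,interpolation=cv2.INTER_CUBIC)[:,:,::-1])
m=((im.max(2)<45)).astype(np.uint8)
n,l,st,ce=cv2.connectedComponentsWithStats(m)
for i in range(1,n):
    if st[i,4]>60: print(st[i],ce[i])
    x,y=ce[i]
    if 360<x<410 and 220<y<300 and st[i,4]>150:
        r_=cv2.minAreaRect(np.argwhere(l==i)[:,::-1].astype(np.float32)); print(r_)
        for p in cv2.boxPoints(r_): print(p,onz(c,*p,0.080))
E
```

```text
[480  99  11  13 105] [484.98095238 105.        ]
[533 101  13  12 107] [539.14018692 106.21495327]
[518 120  12  12 105] [523.12380952 125.17142857]
[ 32 125  52  14 110] [ 58.63636364 131.81818182]
[501 139  12  12 110] [506.53636364 144.73636364]
[555 140  12  12 105] [560.58095238 145.57142857]
[198 144  13  44  63] [203.96825397 165.41269841]
[314 185  11  12 103] [319.11650485 190.44660194]
[369 232  31  61 514] [384.30350195 261.47859922]
((384.3689880371094, 261.76458740234375), (63.69090270996094, 8.418741226196289), 67.2490234375)
[368.17163 234.02477] [ 0.56848023 -0.16397814  0.08      ]
[375.93536 230.76903] [ 0.57542153 -0.18084895  0.08      ]
[400.56635 289.5044 ] [ 0.44870161 -0.23055186  0.08      ]
[392.8026  292.76013] [ 0.44200225 -0.21385752  0.08      ]
[160 262  80  19 156] [203.03205128 271.32692308]
[311 283  13  13 117] [317.07692308 289.30769231]
[  0 437   6  24  78] [  1.64102564 444.85897436]
[262 470  37  10 101] [281.58415842 473.04950495]
```

View pics/z1.png

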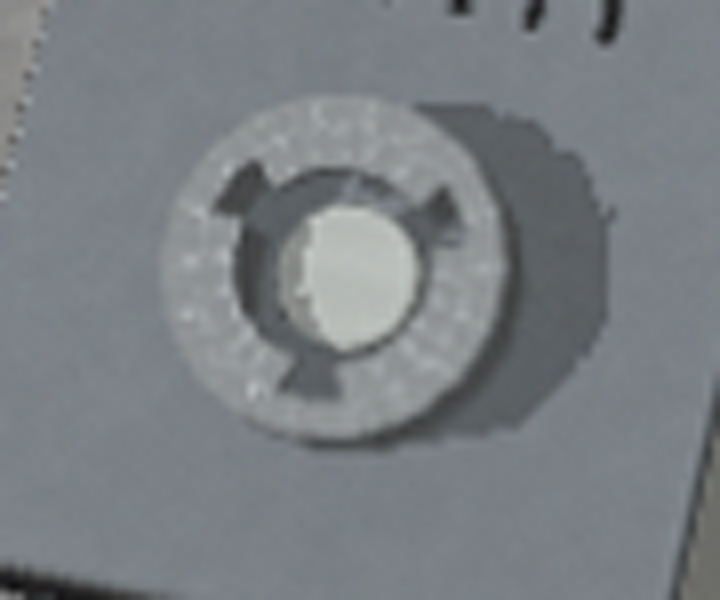

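View pics/z2.png

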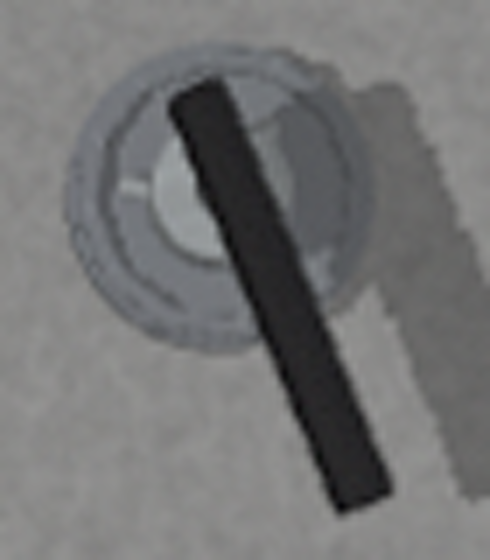

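View pics/z3.png

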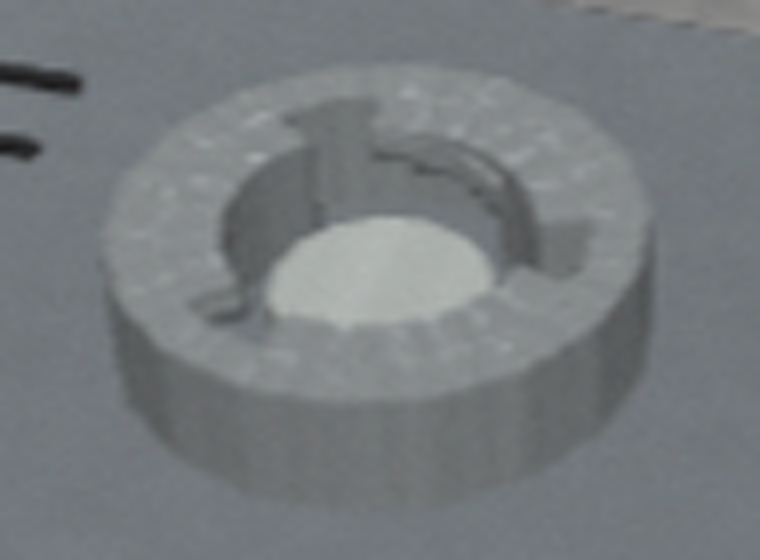

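```bash
python3 - <<'E'
from h import *
c=load('top0')
Z=lambda x,y:(160+(x+.5)/8-.5,190+(y+.5)/8-.5)
z=.158
# outer rim from zoom estimates: left 163, right 507, top 95, bottom 440
P=[onz(c,*Z(*p),z) for p in [(163,268),(507,265),(337,95),(340,438)]]
ctr=np.mean(P,0); print(ctr, [np.linalg.norm(p-ctr) for p in P])
for g in [(240,187),(445,213),(312,383)]:
    v=onz(c,*Z(*g),z)-ctr; print(np.hypot(*v[:2]),np.degrees(np.arctan2(v[1],v[0])))
# box top z=.13 corners
for p in [(184,132),(270,149),(241,278),(151,257)]: print(onz(c,*p,.13))
# dish outer ellipse at z .018
D=[onz(c,345+q[0]/7,220+q[1]/7,.018) for q in [(63,195),(372,195),(215,42),(215,355)]]
print(np.mean(D,0))
E
```

```text
[0.58220446 0.17936701 0.158     ] [np.float64(0.04503975060998465), np.float64(0.04399987153646546), np.float64(0.04449737740855031), np.float64(0.0442584023973944)]
0.032998986121058435 50.98804211562787
0.030795998711458956 -64.23877660167456
0.030564226220443195 169.7685705963583
[0.78729395 0.23125308 0.13      ]
[0.74513307 0.04381399 0.13      ]
[0.4717923 0.1011225 0.13     ]
[0.5160673  0.29157215 0.13      ]
[ 0.54622871 -0.18549161  0.018     ]
```

carry_out([
  [[3.4,-3.6,2,0,0,0],[6.8,-7.2,4,0,0,0],[10.2,-10.8,6.5,0,0,0],[13.6,-14.4,6.5,0,0,0],[17,-18,6.5,0,0,0],[20.4,-21.6,6.5,0,0,0],[23.8,-25.2,6.5,0,0,0],[27.2,-28.8,6.5,0,0,0],[30.6,-32.4,6.5,0,0,0],[34,-36,6.5,0,0,0],[37.4,-39.6,6.5,0,0,0],[41,-43,6.5,0,0,0],[41,-43,6.5,0,0,0],[41,-43,6.5,0,0,0]],
])

```text
time_s: 1.9
tcp_pos: [0.5593, 0.1767, 0.301]
ee_rot: [[-0.24, -0.001, 0.971], [-0.971, -0.0, -0.24], [0.0, -1.0, -0.001]]
wrist_force: [-0.5, 0.0, -0.1]
gripper_width: 1.002
```

```bash
python3 - <<'E'
from h import *
s=sense(); print(s['time_s'],s['tcp_pos'],s['wrist_force'])
c=cap('wrist','w1')
print(proj(c,[[.5822,.1794,.158]]))
E
```

```text
1.9 [0.55931955 0.17669786 0.30104214] [-0.48107058  0.04125088 -0.074866  ]
[[307.94223368 209.63832867]]
```

View pics/w1.png

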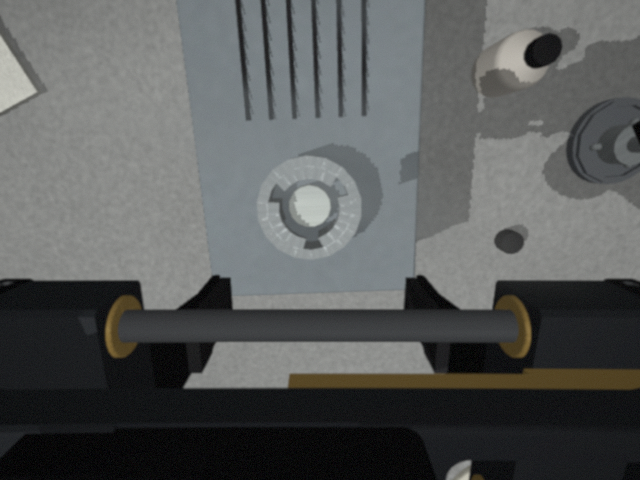

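```bash
python3 - <<'E'
from h import *
c=load('w1'); im=c['image']
# rectify onto plane z=.158 metric view, 0.2mm/px, x up, y left
from itertools import product
N=600; s=.0002
ctr0=np.array([.5822,.1794])
jj,ii=np.meshgrid(np.arange(N),np.arange(N))
X=ctr0[0]-(ii-N/2)*s; Y=ctr0[1]-(jj-N/2)*s
p=proj(c,np.stack([X,Y,np.full_like(X,.158)],-1).reshape(-1,3)).reshape(N,N,2).astype(np.float32)
o=cv2.remap(im,p[...,0],p[...,1],cv2.INTER_CUBIC)
cv2.circle(o,(300,300),220,(255,0,0),1); cv2.circle(o,(300,300),3,(255,0,0),-1)
cv2.imwrite('pics/z4.png',o[:,:,::-1])
E
```

```text
(no output)
```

View pics/z4.png

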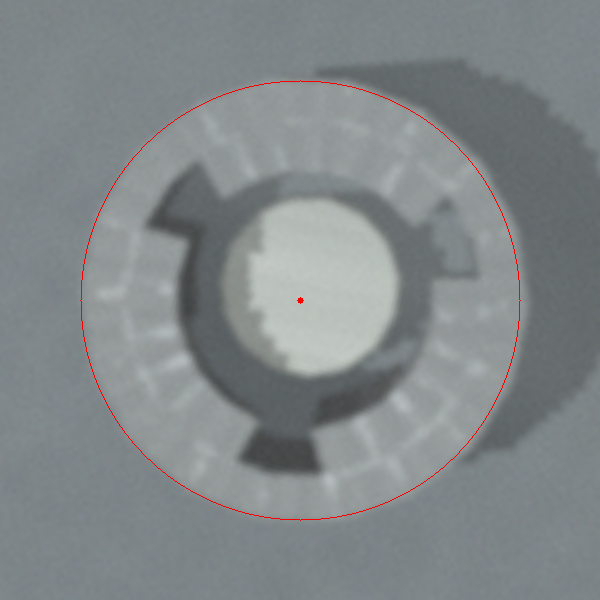

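carry_out([
  [[0,-4.5,0,0,0,0.077],[0,-9,0,0,0,0.154],[0,-13.5,0,0,0,0.231],[-0.5,-18,0,0,0,0.308],[-0.8,-22.5,-1,0,0,0.386],[-1.0,-27,-2,0,0,0.463],[-1.2,-31.5,-4,0,0,0.54],[-1.4,-36,-5,0,0,0.618],[-1.4,-36,-5,0,0,0.618],[-1.4,-36,-5,0,0,0.618]],
])

```text
time_s: 3.2
tcp_pos: [0.5458, -0.1822, 0.252]
ee_rot: [[0.368, 0.001, 0.93], [-0.93, 0.0, 0.368], [0.0, -1.0, 0.001]]
wrist_force: [-0.4, -0.2, -0.4]
gripper_width: 0.999
```

```bash
python3 - <<'E'
from h import *
s=sense(); print(s['time_s'],s['tcp_pos'],s['wrist_force'],s['joints'],s['ee_rot'])
c=cap('wrist','w2'); im=c['image']
print(proj(c,[[.546,-.183,.08]]))
N=600; s=.0004
ctr0=np.array([.546,-.183])
jj,ii=np.meshgrid(np.arange(N),np.arange(N))
X=ctr0[0]-(ii-N/2)*s; Y=ctr0[1]-(jj-N/2)*s
for z in (.08,.018,.04):
    p=proj(c,np.stack([X,Y,np.full_like(X,z)],-1).reshape(-1,3)).reshape(N,N,2).astype(np.float32)
    o=cv2.remap(im,p[...,0],p[...,1],cv2.INTER_CUBIC)
    if z==.08:
        g=(o.max(2)<45).astype(np.uint8)
        n,l,st,ce=cv2.connectedComponentsWithStats(g)
        for i in range(1,n):
            if st[i,4]>800:
                q=cv2.minAreaRect(np.argwhere(l==i)[:,::-1].astype(np.float32)); print(st[i],ctr0-(np.array(q[0])[::-1]-300)*s,np.array(q[1])*s,q[2])
    cv2.imwrite('pics/p%d.png'%(z*1000),o[:,:,::-1])
E
```

```text
3.2 [ 0.54578865 -0.18220355  0.25196957] [-0.41368752 -0.1987094  -0.41234286] [-2.33889418e+00  1.65892202e+01 -5.34256170e+00 -4.62871737e-03
 -6.80257029e+01  1.13947197e+02] [[ 3.68231115e-01  7.44471417e-04  9.29733990e-01]
 [-9.29734259e-01  4.45725788e-05  3.68231186e-01]
 [ 2.32696951e-04 -9.99999722e-01  7.08573591e-04]]
[[318.16790052 227.10343749]]
[ 279  264  129  244 9217] [ 0.51312858 -0.1993124 ] [0.10087778 0.01760441] 68.45902252197266
[ 550  320   50  102 3281] [ 0.51881237 -0.29787217] [0.03799435 0.02030386] 68.96249389648438
[   0  424   56   68 3018] [ 0.483 -0.074] [0.022      0.02679999] 0.0
[  66  502  111   98 6742] [ 0.44279795 -0.10655464] [0.0383964  0.04379544] 68.96248626708984
```

View pics/w2.png

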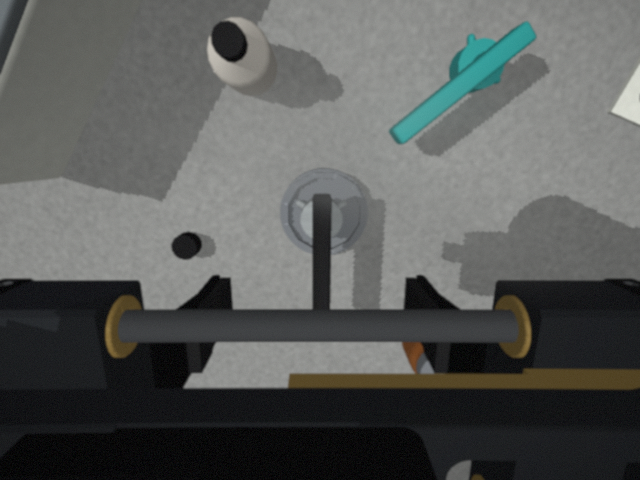

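View pics/p80.png

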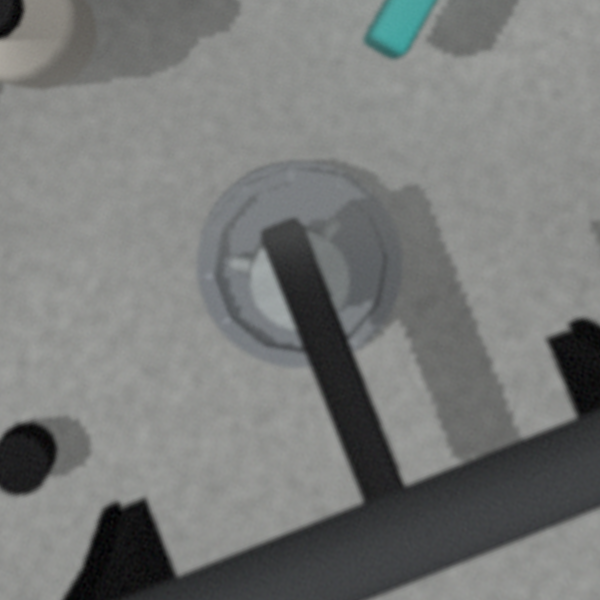

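View pics/p40.png

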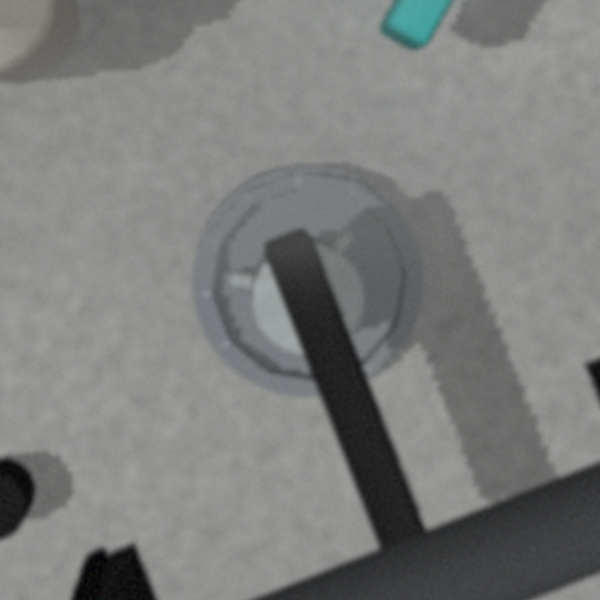

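carry_out([
  [[0.1,-0.35,-3,0,0,0],[0.1,-0.35,-6,0,0,0],[0.1,-0.35,-9,0,0,0],[0.1,-0.35,-12,0,0,0],[0.1,-0.35,-15,0,0,0],[0.1,-0.35,-17,0,0,0],[0.1,-0.35,-18.5,0,0,0],[0.1,-0.35,-18.9,0,0,0],[0.1,-0.35,-18.9,0,0,0],[0.1,-0.35,-18.9,0,0,0]],
], fingers=120)

```text
time_s: 4.5
tcp_pos: [0.5473, -0.1867, 0.0635]
ee_rot: [[0.368, 0.002, 0.93], [-0.93, -0.0, 0.368], [0.001, -1.0, 0.002]]
wrist_force: [-0.6, 0.3, -0.2]
gripper_width: 0.529
```

carry_out([
  [[0,0,0,0,0,0],[0,0,0,0,0,0],[0,0,0,0,0,0],[0,0,0,0,0,0],[0,0,0,0,0,0],[0,0,0,0,0,0]],
], fingers=255)

```text
time_s: 5.25
tcp_pos: [0.5466, -0.1866, 0.0626]
ee_rot: [[0.367, -0.0, 0.93], [-0.93, 0.0, 0.367], [-0.0, -1.0, -0.0]]
wrist_force: [-0.0, 1.5, 0.5]
gripper_width: 0.204
```

```bash
python3 - <<'E'
from h import *
s=sense(); print(s['time_s'],s['tcp_pos'],s['wrist_force'],s['moment'],s['gripper_width'])
cap('side','s3'); cv2.imwrite('pics/s3z.png',cv2.resize(load('s3')['image'][140:320,200:440],None,fx=3,fy=3)[:,:,::-1])
E
```

```text
5.25 [ 0.54658782 -0.18664648  0.06255701] [-0.01602751  1.54836549  0.5438755 ] [ 0.01374884  0.11345942 -0.01054911] 0.204019465620003
```

View pics/s3z.png

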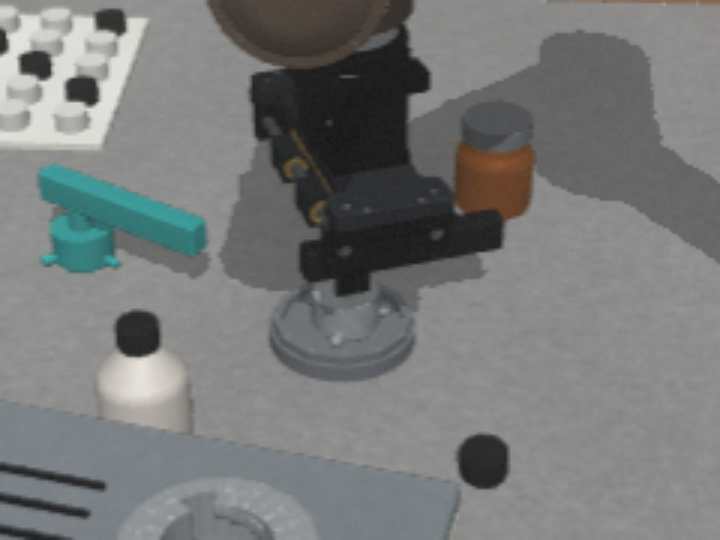

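carry_out([
  [[0,0,1,0,0,0],[0,0,3.5,0,0,0],[0,0,7,0,0,0],[0,0,10.5,0,0,0],[0,0,14,0,0,0],[0,2,17,0,0,0],[0.3,5,18.7,0,0,-0.05],[0.6,8.5,18.7,0,0,-0.1],[0.9,12,18.7,0,0,-0.15],[1.2,15.5,18.7,0,0,-0.2],[1.6,19,18.7,0,0,-0.25],[2,22.5,18.7,0,0,-0.3],[2.4,26,18.7,0,0,-0.35],[2.8,29.5,18.7,0,0,-0.41],[3.2,33,18.7,0,0,-0.47],[3.4,35.5,18.7,0,0,-0.51],[3.5,36.6,18.7,0,0,-0.527],[3.5,36.6,18.7,0,0,-0.527],[3.5,36.6,18.7,0,0,-0.527],[3.5,36.6,18.7,0,0,-0.527]],
])

```text
time_s: 7.8
tcp_pos: [0.5816, 0.1783, 0.2497]
ee_rot: [[-0.151, -0.0, 0.989], [-0.989, -0.0, -0.151], [0.0, -1.0, -0.0]]
wrist_force: [-0.7, -0.0, -2.5]
gripper_width: 0.206
```

```bash
python3 - <<'E'
from h import *
s=sense(); print(s['time_s'],s['tcp_pos'],s['wrist_force'],s['moment'],s['gripper_width'],s['ee_rot'])
for n in ('side','top','wrist'): cap(n,n[0]+'4')
cv2.imwrite('pics/s4z.png',cv2.resize(load('s4')['image'][150:390,160:400],None,fx=2.5,fy=2.5)[:,:,::-1])
E
```

```text
7.8 [0.58155896 0.17833579 0.24969238] [-0.69035135 -0.02689312 -2.53371562] [ 0.00253504 -0.04620612  0.03516992] 0.20590234731744103 [[-1.51168660e-01 -7.53326735e-05  9.88507982e-01]
 [-9.88507977e-01 -1.14052020e-04 -1.51168667e-01]
 [ 1.24129272e-04 -9.99999991e-01 -5.72258576e-05]]
```

View pics/s4z.png

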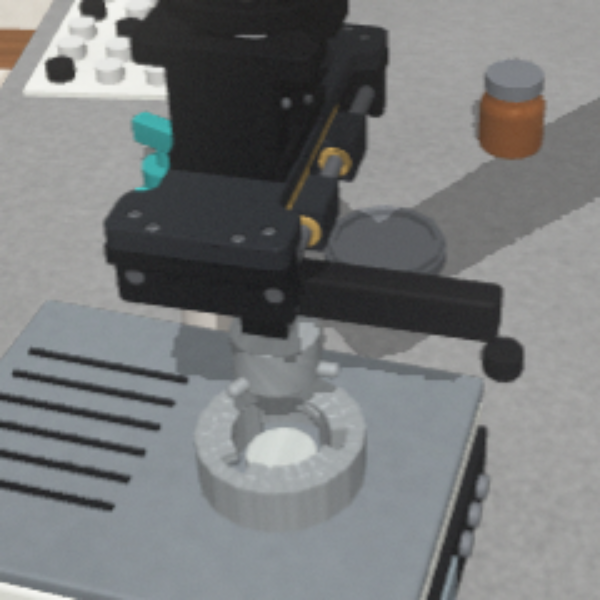

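View pics/w4.png

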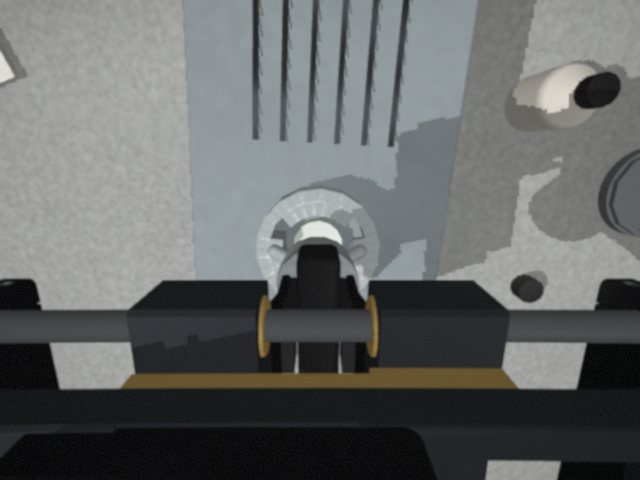

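```bash
python3 - <<'E'
from h import *
c=load('w4'); im=c['image']
cv2.imwrite('pics/w4z.png',cv2.resize(im[170:300,230:410],None,fx=4,fy=4,interpolation=cv2.INTER_CUBIC)[:,:,::-1])
cv2.imwrite('pics/s4y.png',cv2.resize(load('s4')['image'][240:360,230:370],None,fx=5,fy=5,interpolation=cv2.INTER_CUBIC)[:,:,::-1])
t=np.array([.5816,.1783]); b=np.array([-.9885,.1512])
print(onz(c,318.5,246,.2667)[:2]-t, (onz(c,318.5,246,.2667)[:2]-t)@b)
ct=load('t4'); cv2.imwrite('pics/t4z.png',cv2.resize(ct['image'][170:290,140:260],None,fx=5,fy=5,interpolation=cv2.INTER_CUBIC)[:,:,::-1])
print('long end expected top', proj(ct,[[*(t+b*.11),.2667],[*(t+b*.11),.2427]]))
cs=load('s4')
f=.2497-.0507
ang=np.radians(171.3+np.array([0,120,240]))
pins=[[t[0]+.032*np.cos(a),t[1]+.032*np.sin(a),f+.006] for a in ang]
print('side pins',(proj(cs,pins)-[230,240])*5, 'long end', proj(cs,[[*(t+b*.11),.2667]]), 'foot',(proj(cs,[[*t,f]])-[230,240])*5)
E
```

```text
[ 0.03468944 -0.00565682] -0.03514582034166483
long end expected top [[178.55412429 271.49125222]
 [181.91089869 272.68446549]]
side pins [[321.76285306 289.91730519]
 [168.33194354 194.20813533]
 [103.13443944 336.89296015]] long end [[359.12042155 267.29104388]] foot [[199.11203288 289.90520556]]
```

View pics/w4z.png

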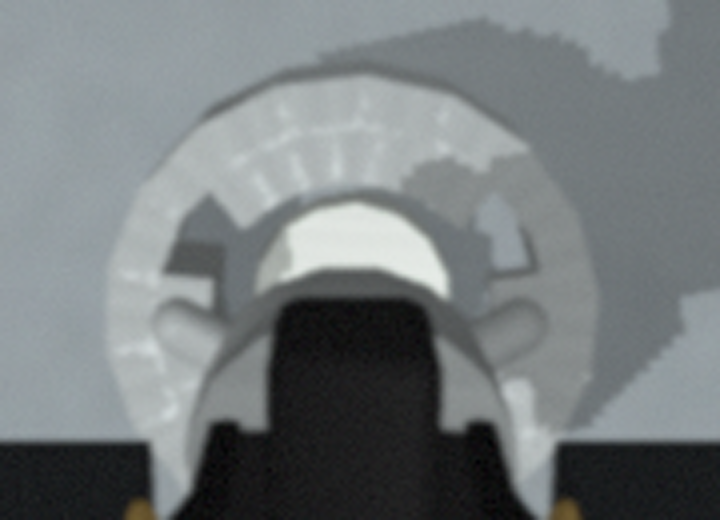

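View pics/s4y.png

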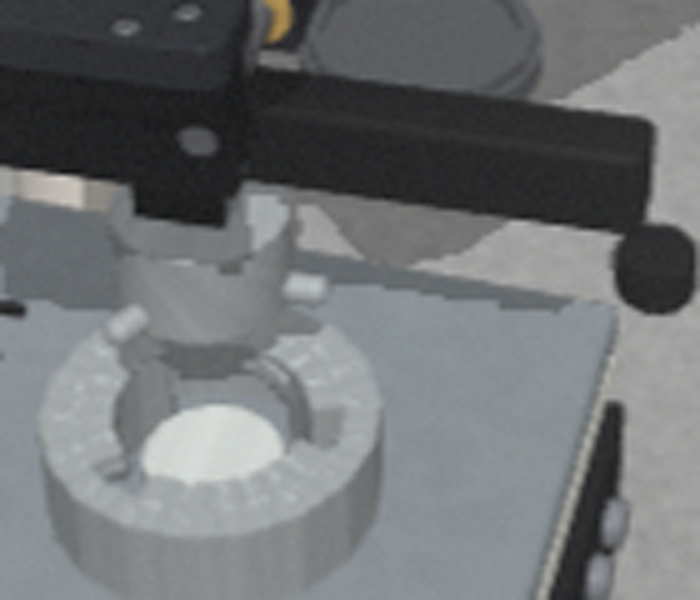

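View pics/t4z.png

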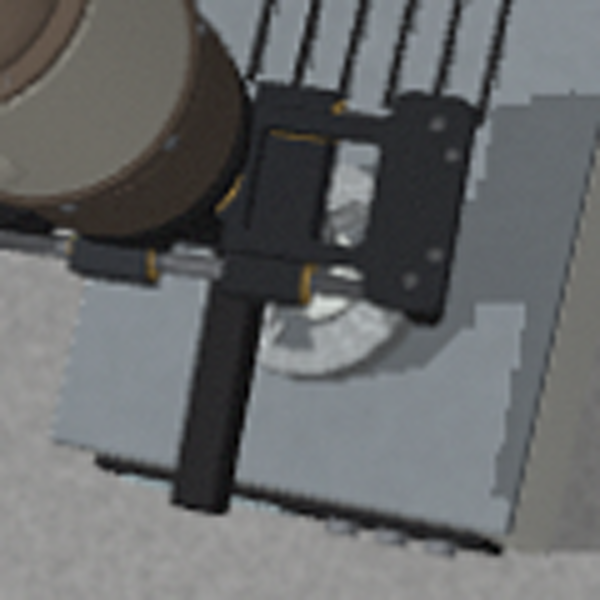

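```bash
python3 - <<'E'
from h import *
c=load('w4')
t=np.array([.5816,.1783]); b=np.array([-.9885,.1512])
e=onz(c,318.5,245.2,.2427)[:2]-t; print('short end along b',e@b)
f=.2497-.0507
ang=np.radians(171.3+np.array([0,120,240]))
pins=[[t[0]+.030*np.cos(a),t[1]+.030*np.sin(a),f+.006] for a in ang]
print('pins exp zoom',(proj(c,pins)-[230,170])*4)
ctr=[.5822,.1794]
g=np.radians([51.3,-68.7]); print('rim',(proj(c,[[ctr[0]+.035*np.cos(a),ctr[1]+.035*np.sin(a),.158] for a in g]+[[ctr[0]+.044*np.cos(a),ctr[1]+.044*np.sin(a),.158] for a in np.radians([-8.7,81.3,-98.7])])-[230,170])*4)
n=np.array([b[1],-b[0]])
for p in [(232+0,0)]: pass
J=(proj(c,[[*(t+b*.001),f+.006],[*t,f+.006]])); print('px per mm along b',(J[0]-J[1])*4)
E
```

```text
short end along b -0.028695896614863856
pins exp zoom [[350.80147153 601.45614088]
 [529.75073296 321.12786649]
 [172.19426954 320.85708099]]
rim [[173.7381481  229.3412369 ]
 [515.40534046 229.58489145]
 [344.45158194  79.41282647]
 [101.17850654 323.77393176]
 [588.12346626 324.14177072]]
px per mm along b [-3.05343672e-03  6.33706867e+00]
```

carry_out([
  [[0.16,0.03,-1,0,0,0],[0.16,0.03,-2,0,0,0],[0.16,0.03,-3,0,0,0],[0.16,0.03,-3.5,0,0,0],[0.16,0.03,-3.8,0,0,0],[0.16,0.03,-4.1,0,0,0],[0.16,0.03,-4.1,0,0,0]],
])

```text
time_s: 8.82
tcp_pos: [0.5832, 0.1796, 0.2085]
ee_rot: [[-0.15, -0.0, 0.989], [-0.989, -0.0, -0.15], [0.0, -1.0, -0.0]]
wrist_force: [-0.3, -0.0, -2.9]
gripper_width: 0.203
```

carry_out([
  [[0,0,-0.1,0,0,0],[0,0,-0.2,0,0,0],[0,0,-0.3,0,0,0],[0,0,-0.3,0,0,0]],
])

```text
time_s: 9.32
tcp_pos: [0.5832, 0.1796, 0.2055]
ee_rot: [[-0.15, -0.0, 0.989], [-0.989, -0.0, -0.15], [0.0, -1.0, -0.0]]
wrist_force: [-0.6, 0.7, -4.1]
gripper_width: 0.204
```

carry_out([
  [[0,0,-0.1,0,0,0],[0,0,-0.2,0,0,0],[0,0,-0.3,0,0,0],[0,0,-0.3,0,0,0]],
])

```text
time_s: 9.82
tcp_pos: [0.5831, 0.1796, 0.2024]
ee_rot: [[-0.15, -0.0, 0.989], [-0.989, -0.0, -0.15], [0.0, -1.0, -0.0]]
wrist_force: [-0.5, 0.3, -3.6]
gripper_width: 0.203
```

```bash
python3 - <<'E'
from h import *
s=sense(); print(s['time_s'],s['tcp_pos'],s['wrist_force'],s['moment'])
cv2.imwrite('pics/s5y.png',cv2.resize(cap('side','s5')['image'][240:360,220:360],None,fx=5,fy=5,interpolation=cv2.INTER_CUBIC)[:,:,::-1])
cv2.imwrite('pics/w5z.png',cv2.resize(cap('wrist','w5')['image'][170:300,230:410],None,fx=4,fy=4,interpolation=cv2.INTER_CUBIC)[:,:,::-1])
E
```

```text
9.825 [0.58312775 0.17957629 0.20239349] [-0.51907447  0.29291161 -3.56569636] [-0.00245347 -0.02039612 -0.0020066 ]
```

View pics/s5y.png

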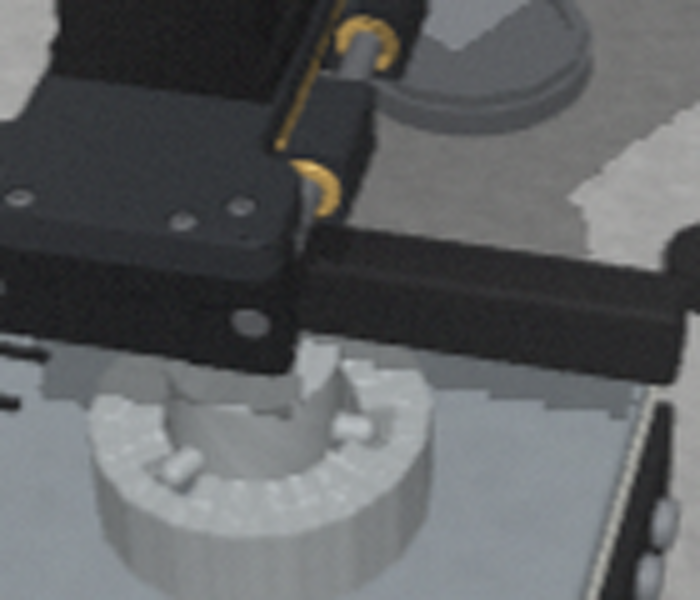

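View pics/w5z.png

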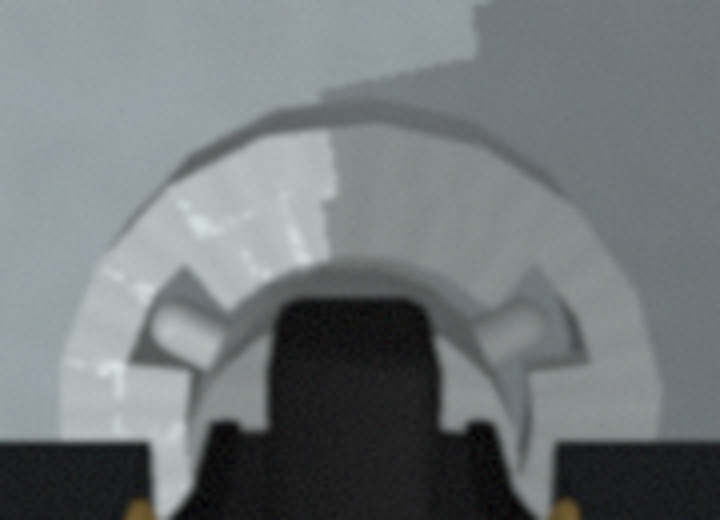

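carry_out([
  [[0.02,-0.15,0,0,0,0],[0.02,-0.15,-0.1,0,0,0],[0.02,-0.15,-0.2,0,0,0],[0.02,-0.15,-0.3,0,0,0],[0.02,-0.15,-0.4,0,0,0],[0.02,-0.15,-0.4,0,0,0]],
])

```text
time_s: 10.68
tcp_pos: [0.5834, 0.1781, 0.1984]
ee_rot: [[-0.15, -0.0, 0.989], [-0.989, -0.0, -0.15], [0.0, -1.0, -0.0]]
wrist_force: [0.1, -0.5, -3.2]
gripper_width: 0.202
```

carry_out([
  [[0,0,-0.1,0,0,0],[0,0,-0.2,0,0,0],[0,0,-0.3,0,0,0],[0,0,-0.4,0,0,0],[0,0,-0.4,0,0,0]],
])

```text
time_s: 11.3
tcp_pos: [0.5834, 0.1781, 0.1944]
ee_rot: [[-0.15, -0.0, 0.989], [-0.989, -0.0, -0.15], [0.0, -1.0, -0.0]]
wrist_force: [0.8, 0.2, -3.9]
gripper_width: 0.205
```

carry_out([
  [[0,0,-0.1,0,0,0],[0,0,-0.2,0,0,0],[0,0,-0.2,0,0,0]],
])

```text
time_s: 11.68
tcp_pos: [0.5835, 0.1781, 0.1926]
ee_rot: [[-0.15, 0.0, 0.989], [-0.989, 0.0, -0.15], [-0.0, -1.0, 0.0]]
wrist_force: [-0.6, 0.3, -4.2]
gripper_width: 0.203
```

```bash
python3 - <<'E'
from h import *
s=sense(); print(s['time_s'],s['tcp_pos'],s['wrist_force'],s['moment'])
E
```

```text
11.675 [0.58349508 0.17813061 0.19263077] [-0.63660486  0.2902602  -4.2196721 ] [-0.02209027 -0.04803108  0.01950124]
```

carry_out([
  [[0,0,-0.05,0,0,0],[0,0,-0.1,0,0,0],[0,0,-0.1,0,0,0]],
])

```text
time_s: 12.05
tcp_pos: [0.5836, 0.1782, 0.1921]
ee_rot: [[-0.15, 0.001, 0.989], [-0.989, 0.0, -0.15], [-0.0, -1.0, 0.001]]
wrist_force: [-0.9, 0.3, -0.3]
gripper_width: 0.201
```

carry_out([
  [[0,0,-0.05,0,0,0],[0,0,-0.1,0,0,0],[0,0,-0.1,0,0,0]],
])

```text
time_s: 12.42
tcp_pos: [0.5837, 0.1782, 0.1911]
ee_rot: [[-0.15, 0.001, 0.989], [-0.989, 0.0, -0.15], [-0.0, -1.0, 0.001]]
wrist_force: [-1.9, -0.6, 1.5]
gripper_width: 0.198
```

carry_out([
  [[0,0,0,0,0,0],[0,0,0,0,0,0],[0,0,0,0,0,0],[0,0,0.1,0,0,0],[-1,0.15,0.2,0,0,0],[-3,0.46,0.2,0,0,0],[-5,0.77,0.2,0,0,0],[-7,1.07,0.2,0,0,0],[-8.5,1.3,0.2,0,0,0],[-8.5,1.3,0.2,0,0,0]],
], fingers=120)

```text
time_s: 13.68
tcp_pos: [0.4976, 0.1913, 0.193]
ee_rot: [[-0.149, 0.001, 0.989], [-0.989, 0.0, -0.149], [-0.0, -1.0, 0.0]]
wrist_force: [-0.3, 0.4, -0.1]
gripper_width: 0.528
```

```bash
python3 - <<'E'
from h import *
s=sense(); print(s['time_s'],s['tcp_pos'],s['wrist_force'],s['moment'],s['gripper_width'],s['joints'])
cv2.imwrite('pics/s6y.png',cv2.resize(cap('side','s6')['image'][230:370,210:380],None,fx=4,fy=4,interpolation=cv2.INTER_CUBIC)[:,:,::-1])
cap('wrist','w6');cv2.imwrite('pics/t6z.png',cv2.resize(cap('top','t6')['image'][170:290,140:260],None,fx=5,fy=5,interpolation=cv2.INTER_CUBIC)[:,:,::-1])
E
```

```text
13.675 [0.49761557 0.19128763 0.19302652] [-0.30529975  0.44593131 -0.11287294] [-0.02907049 -0.01036123 -0.02900978] 0.5280974572131156 [ 3.84710262e+01  1.52518918e+01 -1.62054133e+01  2.88083751e-03
 -5.85070468e+01  4.29603594e+01]
```

View pics/s6y.png

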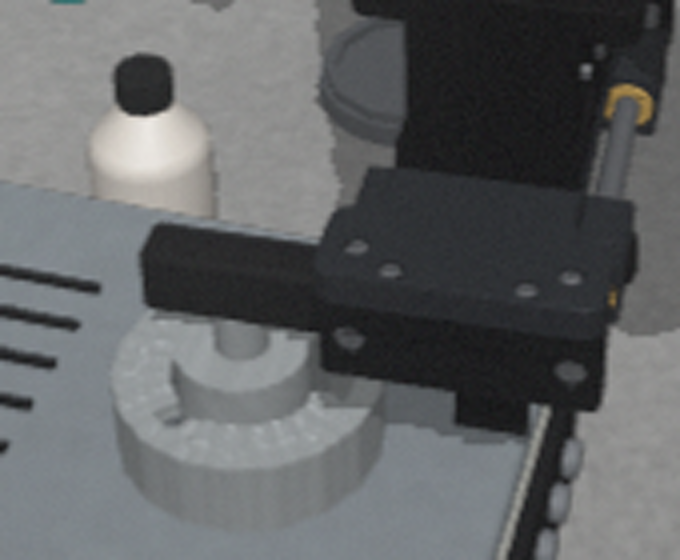

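View pics/w6.png

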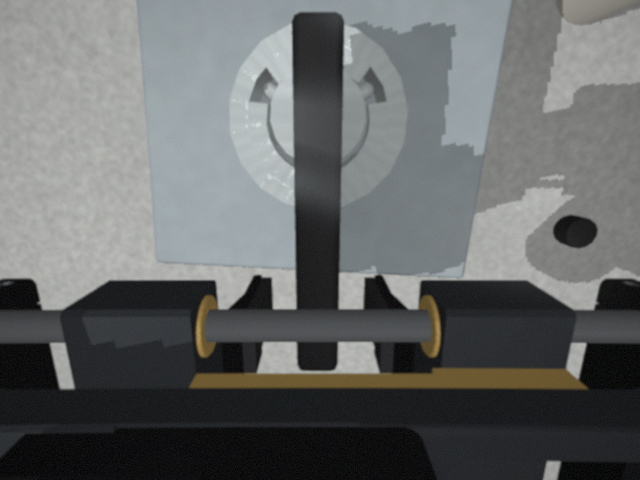

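View pics/t6z.png

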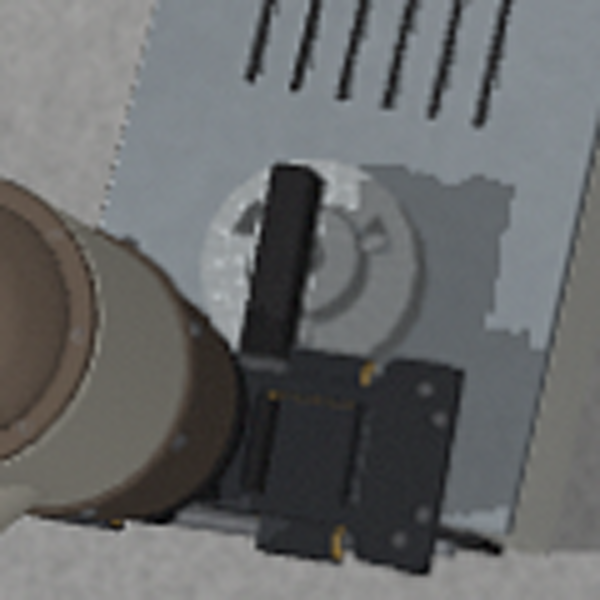

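```bash
cat > arc.py <<'E'
import numpy as np, sys
A=np.array([.5824,.1785]); C0=np.array([.4988,.1913]); e=.004
for d in [0,1]+list(range(4,80,4)):
    a=np.radians(171.3-d); p=A+.085*np.array([np.cos(a),np.sin(a)])+e*np.array([np.sin(a),-np.cos(a)])
    print(d,np.round((p-C0)*100,2),round(-np.radians(d),3))
E
python3 arc.py
```

```text
0 [0.02 0.4 ] -0.0
1 [0.05 0.55] -0.017
4 [0.16 0.98] -0.07
8 [0.33 1.55] -0.14
12 [0.55 2.1 ] -0.209
16 [0.8  2.64] -0.279
20 [1.1  3.15] -0.349
24 [1.42 3.65] -0.419
28 [1.78 4.12] -0.489
32 [2.18 4.57] -0.559
36 [2.6  4.98] -0.628
40 [3.05 5.37] -0.698
44 [3.53 5.72] -0.768
48 [4.03 6.04] -0.838
52 [4.55 6.33] -0.908
56 [5.09 6.58] -0.977
60 [5.65 6.78] -1.047
64 [6.21 6.95] -1.117
68 [6.79 7.08] -1.187
72 [7.38 7.17] -1.257
76 [7.97 7.22] -1.326
```

carry_out([
  [[0,0,0,0,0,0],[0,0,0,0,0,0],[0,0.1,0,0,0,0],[0,0.2,0,0,0,0],[0,0.3,0,0,0,0],[0.02,0.4,0,0,0,0],[0.05,0.55,0,0,0,-0.017],[0.1,0.76,0,0,0,-0.044],[0.16,0.98,0,0,0,-0.07],[0.24,1.26,0,0,0,-0.105],[0.33,1.55,0,0,0,-0.14],[0.33,1.55,0,0,0,-0.14]],
], fingers=179)

```text
time_s: 15.32
tcp_pos: [0.5018, 0.2069, 0.1925]
ee_rot: [[-0.287, 0.0, 0.958], [-0.958, 0.0, -0.287], [-0.0, -1.0, 0.0]]
wrist_force: [-0.4, -0.2, 0.5]
gripper_width: 0.297
```

```bash
python3 - <<'E'
from h import *
s=sense(); print(s['time_s'],s['tcp_pos'],s['wrist_force'],s['moment'],s['gripper_width'])
cap('wrist','w7')
E
```

```text
15.325 [0.50182165 0.20685259 0.19252353] [-0.42343692 -0.18868516  0.52690896] [-0.03645028 -0.0321025  -0.01776126] 0.2972336913724766
```

View pics/w7.png

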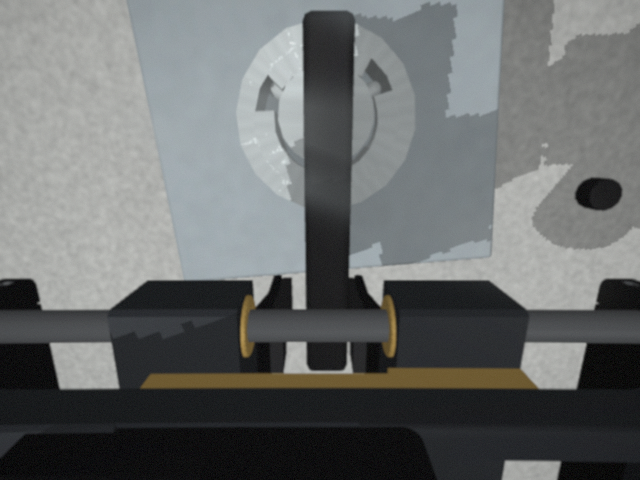

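carry_out([
  [[0.11,0.28,0,0,0,-0.035],[0.22,0.55,0,0,0,-0.069],[0.34,0.82,0,0,0,-0.104],[0.34,0.82,0,0,0,-0.104]],
])

```text
time_s: 15.88
tcp_pos: [0.5052, 0.215, 0.1925]
ee_rot: [[-0.385, 0.0, 0.923], [-0.923, 0.0, -0.385], [-0.0, -1.0, 0.0]]
wrist_force: [0.4, 0.2, -0.5]
gripper_width: 0.301
```

carry_out([
  [[0.13,0.27,0,0,0,-0.035],[0.28,0.53,0,0,0,-0.07],[0.43,0.78,0,0,0,-0.105],[0.43,0.78,0,0,0,-0.105]],
])

```text
time_s: 16.38
tcp_pos: [0.5096, 0.2229, 0.1925]
ee_rot: [[-0.479, 0.0, 0.878], [-0.878, 0.0, -0.479], [-0.0, -1.0, 0.0]]
wrist_force: [-0.7, -1.0, -0.4]
gripper_width: 0.296
```

```bash
python3 - <<'E'
from h import *
s=sense(); print(s['time_s'],s['tcp_pos'],s['wrist_force'],s['moment'],s['gripper_width'])
cap('wrist','w8')
E
```

```text
16.375 [0.50961366 0.22285877 0.19251629] [-0.73943621 -1.0460496  -0.35863603] [ 0.04082096  0.00399162 -0.01648395] 0.2959049630386867
```

View pics/w8.png

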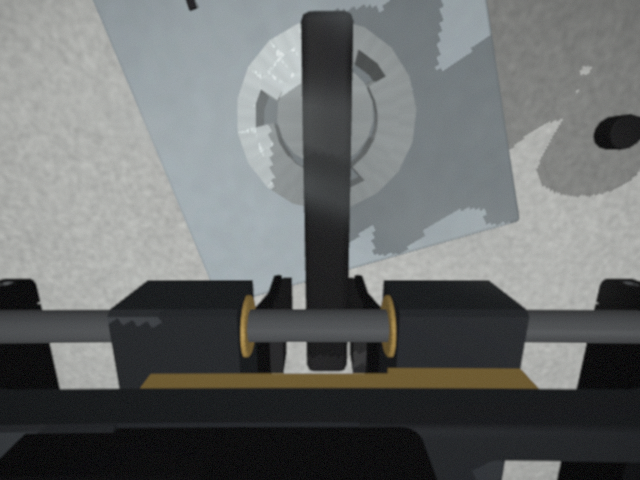

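carry_out([
  [[0.16,0.25,0,0,0,-0.035],[0.32,0.5,0,0,0,-0.07],[0.5,0.74,0,0,0,-0.105],[0.68,0.97,0,0,0,-0.14],[0.68,0.97,0,0,0,-0.14]],
])

```text
time_s: 17.05
tcp_pos: [0.5164, 0.2326, 0.1925]
ee_rot: [[-0.597, 0.0, 0.802], [-0.802, 0.0, -0.597], [-0.0, -1.0, 0.0]]
wrist_force: [-0.1, 0.5, -0.6]
gripper_width: 0.302
```

carry_out([
  [[0.2,0.23,0,0,0,-0.035],[0.4,0.45,0,0,0,-0.07],[0.61,0.66,0,0,0,-0.105],[0.82,0.86,0,0,0,-0.139],[0.82,0.86,0,0,0,-0.139]],
])

```text
time_s: 17.68
tcp_pos: [0.5247, 0.2411, 0.1925]
ee_rot: [[-0.703, 0.0, 0.712], [-0.712, 0.0, -0.703], [-0.0, -1.0, 0.0]]
wrist_force: [-0.6, -0.5, -0.3]
gripper_width: 0.299
```

carry_out([
  [[0.22,0.2,0,0,0,-0.035],[0.45,0.39,0,0,0,-0.07],[0.69,0.57,0,0,0,-0.105],[0.93,0.74,0,0,0,-0.14],[0.93,0.74,0,0,0,-0.14]],
])

```text
time_s: 18.3
tcp_pos: [0.534, 0.2485, 0.1925]
ee_rot: [[-0.795, 0.0, 0.606], [-0.606, 0.0, -0.795], [-0.0, -1.0, 0.0]]
wrist_force: [-1.8, -0.2, -0.6]
gripper_width: 0.304
```

```bash
python3 - <<'E'
from h import *
s=sense(); print(s['time_s'],s['tcp_pos'],s['wrist_force'],s['moment'],s['gripper_width'])
cap('wrist','w9')
E
```

```text
18.3 [0.53404093 0.24854138 0.1925113 ] [-1.83759337 -0.15630511 -0.61040905] [-0.22401025  0.48756993  0.00191323] 0.30420386542520456
```

View pics/w9.png

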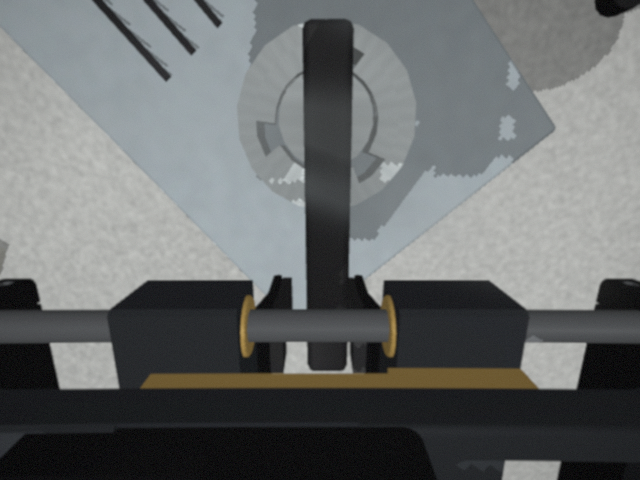

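carry_out([
  [[0.25,0.16,0,0,0,-0.035],[0.5,0.32,0,0,0,-0.07],[0.76,0.47,0,0,0,-0.105],[0.76,0.47,0,0,0,-0.105]],
])

```text
time_s: 18.85
tcp_pos: [0.5415, 0.2531, 0.1923]
ee_rot: [[-0.854, -0.0, 0.52], [-0.52, 0.0, -0.854], [-0.0, -1.0, -0.0]]
wrist_force: [-2.6, -1.4, -0.3]
gripper_width: 0.296
```

carry_out([
  [[0.13,0.07,0,0,0,-0.017],[0.26,0.14,0,0,0,-0.035],[0.4,0.21,0,0,0,-0.052],[0.53,0.27,0,0,0,-0.07],[0.53,0.27,0,0,0,-0.07]],
])

```text
time_s: 19.48
tcp_pos: [0.5469, 0.2559, 0.1926]
ee_rot: [[-0.888, 0.0, 0.459], [-0.459, 0.0, -0.888], [-0.001, -1.0, -0.0]]
wrist_force: [-3.7, -1.4, -2.3]
gripper_width: 0.296
```

carry_out([
  [[0.07,0.03,0,0,0,-0.009],[0.135,0.06,0,0,0,-0.017],[0.2,0.09,0,0,0,-0.026],[0.27,0.12,0,0,0,-0.035],[0.27,0.12,0,0,0,-0.035]],
])

```text
time_s: 20.1
tcp_pos: [0.5494, 0.257, 0.1925]
ee_rot: [[-0.904, 0.0, 0.428], [-0.428, 0.0, -0.904], [-0.0, -1.0, -0.0]]
wrist_force: [-2.4, -1.8, -2.6]
gripper_width: 0.305
```

carry_out([
  [[0.07,0.025,0,0,0,-0.009],[0.14,0.05,0,0,0,-0.017],[0.14,0.05,0,0,0,-0.017]],
])

```text
time_s: 20.48
tcp_pos: [0.5507, 0.2574, 0.1925]
ee_rot: [[-0.911, -0.0, 0.412], [-0.412, 0.0, -0.911], [0.0, -1.0, -0.0]]
wrist_force: [-3.5, -0.6, -3.7]
gripper_width: 0.296
```

carry_out([
  [[0.07,0.025,0,0,0,-0.009],[0.14,0.05,0,0,0,-0.017],[0.14,0.05,0,0,0,-0.017]],
])

```text
time_s: 20.85
tcp_pos: [0.5518, 0.2578, 0.1924]
ee_rot: [[-0.918, -0.001, 0.396], [-0.396, -0.0, -0.918], [0.001, -1.0, 0.0]]
wrist_force: [-4.6, -1.1, -1.8]
gripper_width: 0.298
```

carry_out([
  [[0.07,0.025,0,0,0,-0.009],[0.07,0.025,0,0,0,-0.009],[0.07,0.025,0,0,0,-0.009]],
])

```text
time_s: 21.22
tcp_pos: [0.5523, 0.2579, 0.1924]
ee_rot: [[-0.922, -0.001, 0.388], [-0.388, -0.001, -0.922], [0.002, -1.0, 0.0]]
wrist_force: [-5.0, -1.9, -1.8]
gripper_width: 0.299
```

carry_out([
  [[0.07,0.025,0,0,0,-0.009],[0.07,0.025,0,0,0,-0.009],[0.07,0.025,0,0,0,-0.009]],
])

```text
time_s: 21.6
tcp_pos: [0.5526, 0.258, 0.1923]
ee_rot: [[-0.925, -0.002, 0.38], [-0.38, -0.001, -0.925], [0.002, -1.0, 0.0]]
wrist_force: [-6.6, -2.3, -0.8]
gripper_width: 0.3
```

```bash
python3 - <<'E'
from h import *
s=sense(); print(s['time_s'],s['tcp_pos'],s['wrist_force'],s['moment'],s['gripper_width'],s['joints'])
c=cap('wrist','w10')
N=600; sc=.0003
ctr0=np.array([.5624,.1985])
jj,ii=np.meshgrid(np.arange(N),np.arange(N))
X=ctr0[0]-(ii-N/2)*sc; Y=ctr0[1]-(jj-N/2)*sc
p=proj(c,np.stack([X,Y,np.full_like(X,.205)],-1).reshape(-1,3)).reshape(N,N,2).astype(np.float32)
o=cv2.remap(c['image'],p[...,0],p[...,1],cv2.INTER_CUBIC); cv2.imwrite('pics/p10.png',o[:,:,::-1])
E
```

```text
21.6 [0.55263432 0.25800766 0.19234053] [-6.59824605 -2.32389193 -0.76455111] [-0.43873367  1.75942664  0.01583671] 0.29960685840257173 [ 4.01992276e+01  2.25497559e+01 -5.35697998e+00 -3.78741498e-02
 -6.22295481e+01 -1.78576880e+01]
```

View pics/w10.png

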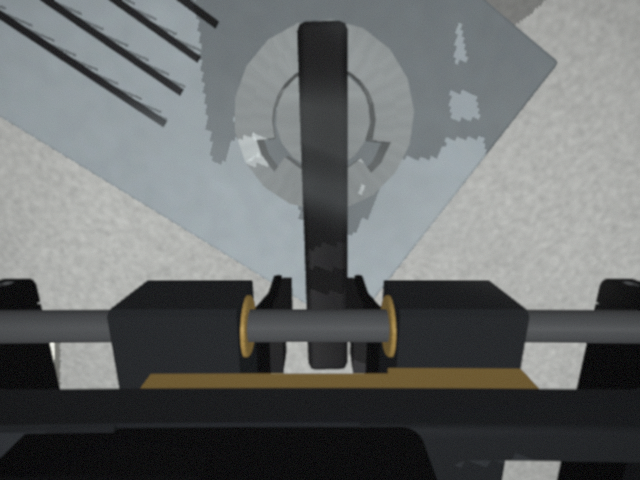

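View pics/p10.png

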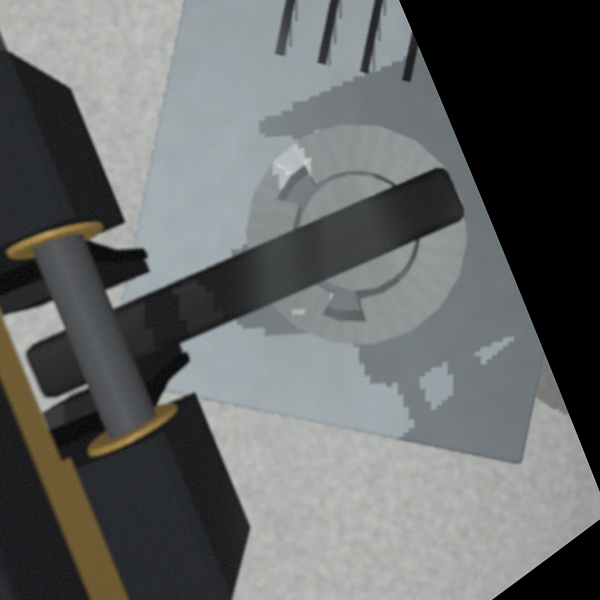

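carry_out([
  [[0.03,0.01,0,0,0,-0.003],[0.03,0.01,0,0,0,-0.003],[0.03,0.01,0,0,0,-0.003]],
])

```text
time_s: 22.02
tcp_pos: [0.5527, 0.2581, 0.1923]
ee_rot: [[-0.926, -0.003, 0.377], [-0.377, -0.001, -0.926], [0.003, -1.0, 0.0]]
wrist_force: [-7.2, -2.5, -1.5]
gripper_width: 0.298
```

```bash
python3 - <<'E'
from h import *
s=sense(); print(s['time_s'],s['tcp_pos'],s['wrist_force'],s['moment'])
E
```

```text
22.025 [0.5527365  0.25805645 0.19231945] [-7.19049895 -2.45307906 -1.45276861] [-0.54832193  1.88346741  0.02867514]
```

carry_out([
  [[-0.2,-0.08,0,0,0,0],[-0.45,-0.18,0,0,0,0],[-0.45,-0.18,0,0,0,0]],
])

```text
time_s: 22.4
tcp_pos: [0.5508, 0.2576, 0.194]
ee_rot: [[-0.926, 0.005, 0.378], [-0.378, 0.003, -0.926], [-0.005, -1.0, -0.001]]
wrist_force: [-0.5, 0.4, 0.6]
gripper_width: 0.298
```

```bash
python3 - <<'E'
from h import *
s=sense(); print(s['time_s'],s['tcp_pos'],s['wrist_force'],s['moment'])
c=cap('wrist','w11')
N=700; sc=.0002
for z,cc,nm in ((.205,(.5624,.1985),'p11a'),(.158,(.5822,.1785),'p11b')):
    jj,ii=np.meshgrid(np.arange(N),np.arange(N))
    X=cc[0]-(ii-N/2)*sc; Y=cc[1]-(jj-N/2)*sc
    p=proj(c,np.stack([X,Y,np.full_like(X,z)],-1).reshape(-1,3)).reshape(N,N,2).astype(np.float32)
    o=cv2.remap(c['image'],p[...,0],p[...,1],cv2.INTER_CUBIC)[50:650]; cv2.imwrite('pics/%s.png'%nm,o[:,:,::-1])
E
```

```text
22.4 [0.55083991 0.25764307 0.1939922 ] [-0.45183408  0.42186933  0.63708338] [ 0.10002471 -0.01383459  0.02842347]
```

View pics/p11b.png

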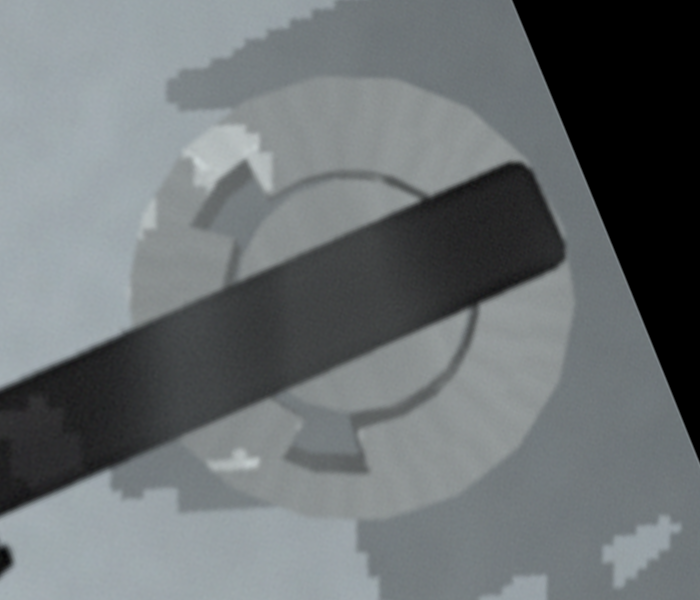

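View pics/w11.png

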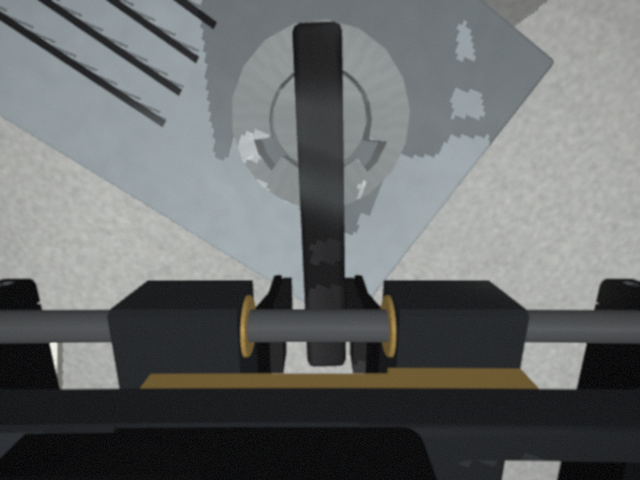

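carry_out([
  [[0,0,0,0,0,0],[0,0,0,0,0,0]],
])

```text
time_s: 22.7
tcp_pos: [0.5497, 0.2569, 0.1928]
ee_rot: [[-0.926, 0.001, 0.377], [-0.377, 0.0, -0.926], [-0.001, -1.0, -0.0]]
wrist_force: [0.2, -0.1, 0.7]
gripper_width: 0.301
```

```bash
cat > ba.py <<'E'
from h import *
import sys
def ba(nm):
    s=sense(); print(s['time_s'],s['tcp_pos'],s['wrist_force'],s['ee_rot'][:,0])
    c=cap('wrist',nm)
    N=700; sc=.0002; z=.2052
    cc=(.5822,.1785)
    jj,ii=np.meshgrid(np.arange(N),np.arange(N))
    X=cc[0]-(ii-N/2)*sc; Y=cc[1]-(jj-N/2)*sc
    p=proj(c,np.stack([X,Y,np.full_like(X,z)],-1).reshape(-1,3)).reshape(N,N,2).astype(np.float32)
    o=cv2.remap(c['image'],p[...,0],p[...,1],cv2.INTER_CUBIC)
    m=(o.max(2)<85)&(o.max(2)>5); m[:, :120]=0
    n,l,st,ce=cv2.connectedComponentsWithStats(m.astype(np.uint8))
    i=1+np.argmax(st[1:,4]); q=np.argwhere(l==i)
    # edge lines: per column top/bottom
    cols=np.arange(150,460,3); top=[];bot=[]
    for k in cols:
        rr=q[q[:,1]==k,0]; top.append(rr.min()); bot.append(rr.max())
    for e in (top,bot):
        vx,vy,x0,y0=cv2.fitLine(np.stack([cols,e],1).astype(np.float32),cv2.DIST_HUBER,0,.01,.01).ravel()
        print('edge angle',90-np.degrees(np.arctan(vy/vx)))
    cv2.imwrite('pics/%s_m.png'%nm,(l==i).astype(np.uint8)*255)
ba(sys.argv[1])
E
python3 ba.py w12
```

```text
22.7 [0.54967378 0.2568935  0.19276896] [ 0.20155509 -0.05846068  0.66165054] [-0.92604741 -0.37740602 -0.00095036]
edge angle 114.20674
edge angle 113.98566
```

```bash
sed -e 's/    s=sense.*//' -e "s/c=cap('wrist',nm)/c=load(nm)/" ba.py > bl.py; for n in w6 w7 w8 w9 w10 w11 w12; do echo $n; python3 bl.py $n; done
```

```text
w6
w7
w8
w9
edge angle 127.73627
edge angle 127.55711
w10
edge angle 113.62818
edge angle 113.64067
w11
edge angle 114.14873
edge angle 114.07675
w12
edge angle 114.20674
edge angle 113.98566Traceback (most recent call last):
  File "bl.py", line 23, in <module>
    ba(sys.argv[1])
    ~~^^^^^^^^^^^^^
  File "bl.py", line 18, in ba
    rr=q[q[:,1]==k,0]; top.append(rr.min()); bot.append(rr.max())
                                  ~~~~~~^^
    return umr_minimum(a, axis, None, out, keepdims, initial, where)
ValueError: zero-size array to reduction operation minimum which has no identity
Traceback (most recent call last):
  File "bl.py", line 23, in <module>
    ba(sys.argv[1])
    ~~^^^^^^^^^^^^^
  File "bl.py", line 18, in ba
    rr=q[q[:,1]==k,0]; top.append(rr.min()); bot.append(rr.max())
                                  ~~~~~~^^
ValueError: zero-size array to reduction operation minimum which has no identity
Traceback (most recent call last):
  File "bl.py", line 23, in <module>
    ba(sys.argv[1])
    ~~^^^^^^^^^^^^^
  File "bl.py", line 18, in ba
    rr=q[q[:,1]==k,0]; top.append(rr.min()); bot.append(rr.max())
                                  ~~~~~~^^
ValueError: zero-size array to reduction operation minimum which has no identity
```

carry_out([
  [[-0.25,0.55,0,0,0,0],[-0.5,1.1,0,0,0,0],[-0.4,1.14,0,0,0,0],[-0.31,1.18,0,0,0,0],[-0.31,1.18,0,0,0,0]],
])

```text
time_s: 23.38
tcp_pos: [0.5463, 0.2684, 0.1925]
ee_rot: [[-0.926, -0.0, 0.377], [-0.377, -0.0, -0.926], [0.0, -1.0, 0.0]]
wrist_force: [-0.2, 0.7, -0.1]
gripper_width: 0.301
```

carry_out([
  [[0.05,0.02,0,0,0,0],[0.1,0.04,0,0,0,0],[0.1,0.04,0,0,0,0]],
])

```text
time_s: 23.75
tcp_pos: [0.5469, 0.2687, 0.1925]
ee_rot: [[-0.926, -0.001, 0.377], [-0.377, -0.0, -0.926], [0.001, -1.0, 0.0]]
wrist_force: [-1.1, 0.3, 0.7]
gripper_width: 0.297
```

carry_out([
  [[0.05,0.02,0,0,0,0],[0.1,0.04,0,0,0,0],[0.1,0.04,0,0,0,0]],
])

```text
time_s: 24.12
tcp_pos: [0.5475, 0.269, 0.1923]
ee_rot: [[-0.926, -0.002, 0.377], [-0.377, -0.001, -0.926], [0.002, -1.0, 0.0]]
wrist_force: [-5.0, -0.9, 2.5]
gripper_width: 0.298
```

carry_out([
  [[0.025,0.01,0,0,0,0],[0.05,0.02,0,0,0,0],[0.05,0.02,0,0,0,0],[0.05,0.02,0,0,0,0]],
])

```text
time_s: 24.62
tcp_pos: [0.5478, 0.2692, 0.1923]
ee_rot: [[-0.926, -0.002, 0.377], [-0.377, -0.001, -0.926], [0.002, -1.0, 0.0]]
wrist_force: [-5.8, 0.2, 2.7]
gripper_width: 0.293
```

carry_out([
  [[0.025,0.01,0,0,0,0],[0.04,0.015,0,0,0,0],[0.04,0.015,0,0,0,0],[0.04,0.015,0,0,0,0]],
])

```text
time_s: 25.12
tcp_pos: [0.5479, 0.2693, 0.1922]
ee_rot: [[-0.926, -0.003, 0.377], [-0.377, -0.001, -0.926], [0.003, -1.0, 0.0]]
wrist_force: [-5.6, -0.4, 2.9]
gripper_width: 0.299
```

```bash
python3 ba.py w13
```

```text
25.125 [0.54794236 0.2692642  0.19224489] [-5.63325519 -0.3571534   2.88416433] [-0.92605295 -0.37738197  0.00296357]
edge angle 113.62346
edge angle 113.320015
```

carry_out([
  [[0.025,0.01,0,0,0,0],[0.05,0.02,0,0,0,0],[0.05,0.02,0,0,0,0]],
])

```text
time_s: 25.55
tcp_pos: [0.5482, 0.2694, 0.1923]
ee_rot: [[-0.926, -0.003, 0.377], [-0.377, -0.001, -0.926], [0.003, -1.0, 0.0]]
wrist_force: [-6.3, -0.9, 2.7]
gripper_width: 0.298
```

carry_out([
  [[0.03,0.01,0,0,0,0],[0.03,0.01,0,0,0,0],[0.03,0.01,0,0,0,0]],
])

```text
time_s: 25.92
tcp_pos: [0.5484, 0.2694, 0.1922]
ee_rot: [[-0.926, -0.004, 0.377], [-0.377, -0.002, -0.926], [0.004, -1.0, 0.0]]
wrist_force: [-7.6, -0.2, 2.6]
gripper_width: 0.301
```

```bash
python3 ba.py w14
```

```text
25.925 [0.54836234 0.26943387 0.19221454] [-7.58115372 -0.24959753  2.64599935] [-0.92605914 -0.37735833  0.00389406]
edge angle 113.38289
edge angle 113.18561
```

```bash
python3 - <<'E'
from h import *
c=load('w12'); N=600; sc=.00012
for z,nm in ((.165,'q165'),(.158,'q158')):
    cc=(.5822,.1785)
    jj,ii=np.meshgrid(np.arange(N),np.arange(N))
    X=cc[0]-(ii-N/2)*sc; Y=cc[1]-(jj-N/2)*sc
    p=proj(c,np.stack([X,Y,np.full_like(X,z)],-1).reshape(-1,3)).reshape(N,N,2).astype(np.float32)
    o=cv2.remap(c['image'],p[...,0],p[...,1],cv2.INTER_CUBIC); o=cv2.convertScaleAbs(o,alpha=1.6)
    for rr in ((.0225,) if z==.165 else (.0255,.035)): cv2.circle(o,(300,300),int(rr/sc),(255,0,0),1)
    cv2.imwrite('pics/%s.png'%nm,o[:,:,::-1])
print(ray(c,320,240)[0])
E
```

```text
[0.5774438  0.18977651 0.34138447]
```

View pics/q165.png

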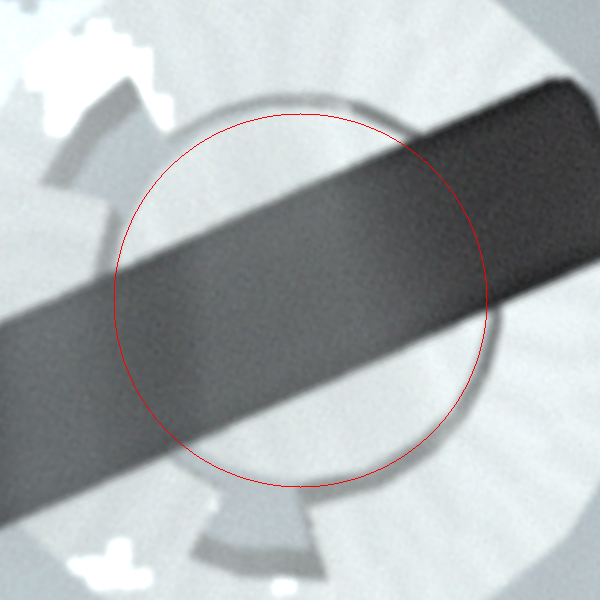

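View pics/q158.png

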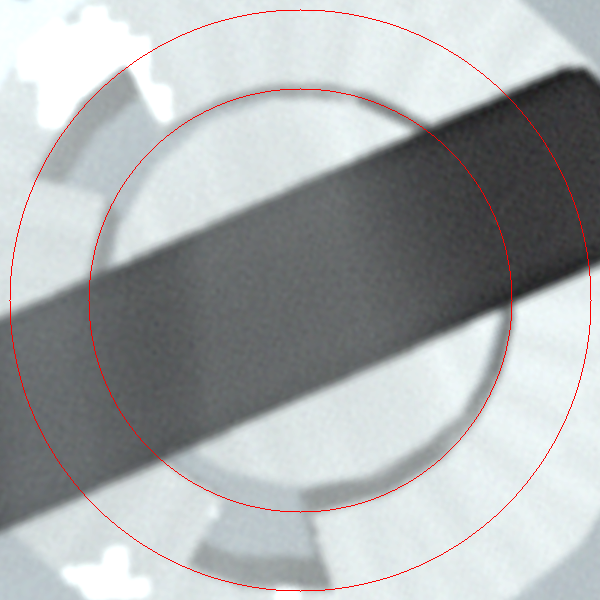

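carry_out([
  [[-0.2,-0.08,0,0,0,0],[-0.4,-0.16,0,0,0,0],[-0.6,-0.24,0,0,0,0],[-0.6,-0.24,0,0,0,0],[-0.6,-0.24,0,0,0,0],[-0.6,-0.24,0,0,0,0]],
], fingers=120)

```text
time_s: 26.72
tcp_pos: [0.5441, 0.2676, 0.1926]
ee_rot: [[-0.926, 0.0, 0.377], [-0.377, 0.0, -0.926], [-0.0, -1.0, -0.0]]
wrist_force: [-0.3, 0.5, -0.3]
gripper_width: 0.531
```

carry_out([
  [[0,0,1,0,0,0],[0,0,3,0,0,0],[0,0,6,0,0,0],[0,0,9,0,0,0],[-2,2,12,0,0,0],[-5,5,13,0,0,0],[-8,8,13,0,0,0],[-10,10,13,0,0,0],[-10,10,13,0,0,0],[-10,10,13,0,0,0],[-10,10,13,0,0,0]],
])

```text
time_s: 28.1
tcp_pos: [0.4446, 0.3669, 0.3227]
ee_rot: [[-0.927, 0.0, 0.376], [-0.376, 0.0, -0.927], [-0.0, -1.0, 0.0]]
wrist_force: [-0.5, -0.2, -0.3]
gripper_width: 0.526
```

```bash
python3 - <<'E'
from h import *
s=sense(); print(s['time_s'],s['tcp_pos'],s['wrist_force'],s['joint_velocities'])
c=cap('side','s20'); cap('top','t20')
cv2.imwrite('pics/s20y.png',cv2.resize(c['image'][220:370,190:370],None,fx=4,fy=4,interpolation=cv2.INTER_CUBIC)[:,:,::-1])
E
```

```text
28.1 [0.44455367 0.3669355  0.32271313] [-0.47310165 -0.17646076 -0.33664463] [-0.10652941  0.10605625 -0.12010786 -0.11492326  0.0731747  -0.15569564]
```

View pics/t20.png

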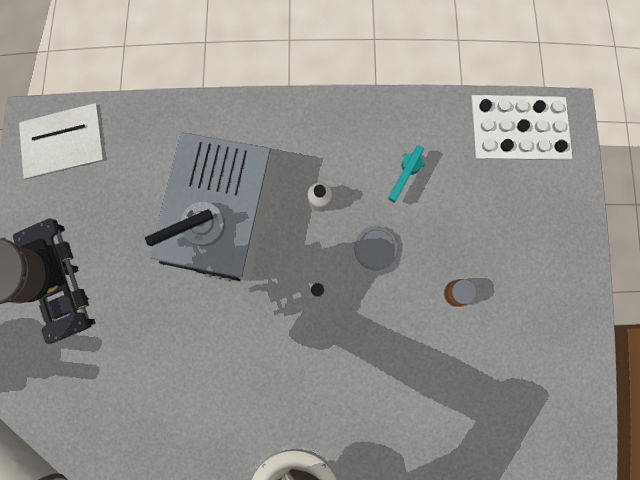

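View pics/s20y.png

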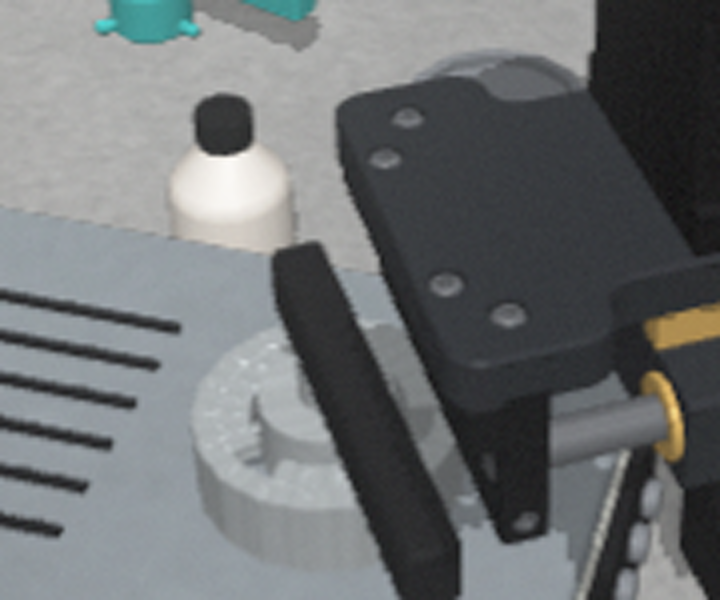

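```bash
python3 - <<'E'
from h import *
c=load('t20'); im=c['image']
m=np.zeros(im.shape[:2],np.uint8); m[200:255,140:225]=(im[200:255,140:225].max(2)<50)
n,l,st,ce=cv2.connectedComponentsWithStats(m); i=1+np.argmax(st[1:,4])
q=cv2.minAreaRect(np.argwhere(l==i)[:,::-1].astype(np.float32)); print(q)
(x,y),(w,h),a=q; a=np.radians(a if w>h else a+90); d=np.array([np.cos(a),np.sin(a)])*25
A,B=onz(c,x-d[0],y-d[1],.203),onz(c,x+d[0],y+d[1],.203); v=A-B; print(np.degrees(np.arctan2(v[1],v[0])),A,B)
E
```

```text
((178.79898071289062, 227.42269897460938), (10.356531143188477, 70.76962280273438), 66.03751373291016)
-66.41060231098037 [0.58497035 0.16928986 0.203     ] [0.54555662 0.25954985 0.203     ]
```

```bash
python3 -c "
from station import ticket
print(ticket.finish_job())"
```

```text
the job is handed in; nothing more can be done
None
```

The press is closed: the closure is in the collar, swung clockwise to a felt stop and released. I handed the job in at about 28 s of the 72 s allowed.

- **Insertion:** I took the closure by its bar from the dish, and its pins went through the gaps without catching on the lips. It settled on the ram and I let go.
- **Tightening:** I swung the bar at its long end with the fingers loosely astride it. The force was about 1 to 4 N on the way, then rose to 7.6 N at 85 mm. A second push, about 98 mm out, brought it to about 7 N there (roughly 8 N at 85 mm), with only springy movement left.
- **Last checks:** With the arm well clear and the wrist force near zero, the pictures show the closure upright in the collar. The bottle, jar, sample and turquoise look-alike looked unmoved by eye; I did not measure them.
- **Disagreement:** The bar rests about 57 to 58 degrees past the gaps' measured middles, not the nominal 60. My reading is only good to about 1 degree, and the plug sits about 0.8 mm off centre towards the push, which probably accounts for the difference. I relied on the force rise and did not push harder. I did not measure how far the ram is pressed down.

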